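# Clamp the brass sleeve in its nest and check its height with the bridge gauge

## Robot

A 7-joint arm with a two-finger parallel gripper is mounted at the origin on the work surface. World frame = base frame: x ahead of the robot, y to its left, z up, the work surface at z = 0. Lengths are in m, angles in degrees, forces in N, time in s.
With the tool pointing down it reaches from about 0.425 to 0.825 m from the base axis. Payload 3.6 kg.
Tool frame: the origin (TCP) lies on the front face of the gripper's body, between the roots of the fingers; the fingertips stand 84 mm ahead of it and the grasp point (between the pads) lies 65 mm ahead of it (r.grip_depth is the distance from the TCP to the grasp point, in m); z points along the fingers, y is the line along which they close (so a half turn about z gives the same grasp; the last joint's range is limited). The gripper opens to 93 mm and grips with 3 to 60 N. Pads are 15 mm wide; open, the fingers measure 128 mm over their backs; the gripper's body (75 mm by 188 mm) begins 65 mm behind the grasp point.
Start: joints at [-69.414, 35.231, -0.722, 81.555, 0.464, 63.22, -2.315], TCP at [0.245, 0.602, 0.303] pointing down, gripper open.
Joint ranges: [-178.69, 178.69], [-17.37, 117.87], [-77.05, 75.6], [15.02, 138.74], [-78.02, 258.01], [0.78, 113.62], [-162.83, 162.83]. Speed limits (degrees/s): [159.86, 159.86, 180, 180, 180, 180, 180].

## Interface

Orientations are given as [roll, pitch, yaw] about the fixed x, y, z axes, in that order (R = Rz(yaw) Ry(pitch) Rx(roll)).
In Python, from cell import r gives the robot as it stands.
- The arm moves only by the tool jog_arm, never from a script. Its argument "targets" is a list of rows, each an object with "delta_pos": the shift along the tool's x, y, z normalised to -1 to 1, where 1 is 0.4 m, a list of three; "twist": the turn, a rotation vector about the tool's x, y, z normalised to -1 to 1, where 1 is 360 degrees, a list of three. In form: [{"delta_pos": [x, y, z], "twist": [rx, ry, rz]}, ...]. A call has 1 to 12 rows; each row is the pose to reach, as a shift and turn from the pose commanded when the call began, along the tool's axes at that moment, turning the shorter way round; what a row does not reach only later rows make up. A row lasts 1/10 s, in which the tool goes at most 50 mm and 8.59 degrees, less where a joint would pass 70% of its speed; a pose out of reach is approached as far as the arm can. A call with a number of a shift or a turn outside -1 to 1 is refused whole. A call with a gripper value outside its range is refused whole. "fingers" is the opening, from 0 (shut) to 1 (fully open), set as the call begins (left out, the last holds). The fingers move at their own pace and stop on an object; "squeeze" is the grip in N (left out, the last holds). Time passes only in rows, so rows that repeat a pose let the fingers close. It gives the time, the measured TCP pose, the force, the opening and the grip force at its end, in the units of the state.
- r.sense(): the state, without advancing time (a new reading comes with each control period).
- r.grab_frame(name): name is "side" or "top"; returns a dict with "pixels" (480x640x3 uint8, blue, green, red), "range_z" (480x640 float32, m along the optical axis (not along the pixel's ray), 0 where there is no reading), "intrinsics" (3x3 intrinsics, pixels), "distortion" ([k1, k2, p1, p2, k3] as OpenCV has them; the pictures are not rectified), "rvec" (rotation vector, rad) and "tvec" (3), from world to camera coordinates, as OpenCV has them. Camera axes: x right, y down, z forward; pixel columns grow to the right and rows downward; lengths in m; the calibration is good to about 2 mm. A picture is of the moment at which its call begins.
- r.hand_in(): hands the job in; it is judged then, once.
The state is a dict: "time_s": time; "qpos": joint angles; "joint_vel": joint speeds; "joint_torque": joint torques, N m; "position": TCP position; "orientation": TCP orientation; "contact_force": force on the tool from outside, world axes, zero at the start; "ft_torque": the same for the moment, N m; "finger_gap": opening from 0.0 (shut) to 1.0 (fully open); "grip_force": force on a finger pad.
Only numpy, scipy, OpenCV 4.12 (cv2) and the standard library are available. Lean on these libraries where they do the work, as an engineer would, in place of code of your own. Each camera call takes 0.05 s, during which the arm holds its last target. There are 200 camera calls.

## Task

First turn the red turnbutton on the grey nest fully across, to its stop, so that its tongue holds down the flange of the brass sleeve standing there. Then take the orange-handled bridge gauge out of its sloping blue rest and lower it gently, upright, over the sleeve, with both soles flat on the nest plate and its sprung foot on the middle of the sleeve's top so that it reads the height; leave it standing there. Do not shove the sleeve about or disturb the other parts on the bench.

Things in the scene. Friction and masses are not known exactly. Their poses are not given: they have to be found in the camera images.
- nest: Fixed grey painted plate, 240 (x) x 160 (y) x 12 mm high, lying level on the table; origin at the centre of its underside, z up. The sleeve stands on it near x = +45 mm, y = 0; the turnbutton is pivoted at x = -30, y = 0; a blue cartridge stands at x = +102, y = +60. Nest and rest may each be on either side of the robot; yaw up to 0.35 rad.
- turnbutton_pivot (a point): On the vertical pivot axis of the turnbutton, 22 mm above the table, at the underside of its red bar. Axes as the nest's. The bar is 14 mm wide, 22 to 30 mm above the table (hub to 33 mm); its tongue reaches 52 mm from the pivot and, when closed, over the sleeve's flange, 2 mm above it.
- turnbutton_pin (a point): Middle of the black upright finger pin of the turnbutton, 42 mm from the pivot axis, on the tail side. The pin is 14 mm in diameter and stands from 30 to 74 mm above the table; this point is 60 mm above it.
- turnbutton (a joint): Angle of the turnbutton (rad), 0 open to 1.57 closed at its stop, growing clockwise seen from above. At 0 the tongue points along nest +y and the pin is at nest -y of the pivot; at 1.57 the tongue points along nest +x, over the flange, and the pin is at nest -x. Starts at 0 to 0.35. Slight friction (0.04 N m); it stays where it is left.
- sleeve: Loose solid brass sleeve, about 0.35 kg, standing on the nest: flange 64 mm in diameter and 8 mm thick at the bottom, barrel 38 mm in diameter, 48 mm high in all, flat closed top. Origin at the centre of its underside, z up.
- sleeve_top (a point): Centre of the sleeve's flat top, 48 mm above its underside (60 mm above the table).
- rest: Fixed blue rest holding the gauge, foot 130 x 170 mm; origin on the table about under the handle, 65 mm on the rest's +x side of its middle; x away from the robot. The gauge leans 30 deg from vertical, top towards the rest's +x side, away from the robot, against a 150 mm wide wall on that side that reaches 62 mm up its legs. Draw it out along its own axis by 75 mm or more.
- gauge: Loose bridge gauge, about 0.44 kg. Two aluminium legs, each 56 (x) x 16 (y) x 75 mm high, 80 mm clear between them; crossbar 40 x 112 mm at 75 to 93 mm above the soles; orange handle on top. Origin midway between the soles, z up through the handle, y from leg to leg. On the nest its legs go at the nest's +y and -y sides of the sleeve, clear of the tongue; either way round.
- gauge_grip (a point): Grip point on the gauge's axis in the orange handle, 125 mm above the soles. The handle is 34 (x) x 28 (y) mm and runs from 93 to 148 mm above the soles; take it across y.
- gauge_foot (a joint): Reading of the gauge (m): how far its sprung foot is pushed up, 0 hanging free to 0.030. The foot is a steel disc 24 mm across on the gauge's axis; at 0 its underside is 30 mm above the soles, so part height = 30 mm + reading: about 18 mm on the sleeve. Light spring (0.6 N at 0, 40 N/m): the gauge's weight seats it. Red pointers on the handle rise with it.
- gauge_foot_tip (a point): Centre of the underside of the gauge's foot.
- cartridge0: Bystander: loose blue valve cartridge, 30 mm in diameter, 45 mm high, on the nest's corner. Origin under its centre.
- cartridge1: Bystander: another such cartridge, on the table between nest and rest.
- cartridge2: Bystander: another such cartridge, on the table between nest and rest.
- spare0: Bystander: shorter brass sleeve, flange 64 mm, 40 mm high, at the back of the table.
- spare1: Bystander: taller brass sleeve, flange 64 mm, 58 mm high, at the back of the table.
- valve_body: Bystander: bright steel valve body, 40 mm in diameter, 55 mm high, with a side outlet reaching 38 mm from its axis.
- driver: Bystander: yellow-handled screwdriver lying towards the left side of the table.
Not all that is in view belongs to the job. What is meant by the gauge is not pink, and is the larger of those in its own colour.

How it is judged (in metres and radians):
On the way, in this order (a step that is already met when the one before it is completed fails the run):
1. the turnbutton is turned fully across the sleeve's flange (value of joint turnbutton above 1.35 rad), for 0.2 s.
2. then the gauge stands upright over the sleeve, soles on the nest, foot on the sleeve's top (value of joint gauge_foot between 0.0155 and 0.0205 m and angle between gauge's own z axis and vertical below 0.05 rad and z of gauge in the frame of nest between 0.009 and 0.0145 m and horizontal distance between gauge_foot_tip and sleeve_top below 0.014 m), for 0.2 s.
At the end, for the whole second after the job is handed in: The turnbutton is closed (beyond 1.35 rad); the gauge stands at rest, within 0.05 rad of upright, its soles on the nest plate (origin 9 to 14.5 mm above the nest's underside), its foot within 14 mm of the centre of the sleeve's top and reading 15.5 to 20.5 mm; the sleeve stands upright at rest (all of step 2 and value of joint turnbutton above 1.35 rad and linear speed of each of gauge, sleeve below 0.02 m/s and angle between sleeve's own z axis and vertical below 0.05 rad); the robot touches nothing.
It fails at once if the sleeve is shoved more than 12 mm from where it stood, or tipped (distance of sleeve from where it was at the start of the episode above 0.012 m or angle between sleeve's own z axis and vertical above 0.15 rad).
It fails at once if the gauge is let fall (over 0.3 m/s out of the fingers, about a 5 mm drop), or rammed down (over 70 N on the nest or 40 N on the sleeve) ((contact force between the fingers and gauge below 0.01 N and linear speed of gauge above 0.3 m/s) or contact force between gauge and nest above 70 N or contact force between gauge and sleeve above 40 N).
It fails at once if another part on the bench is moved more than 30 mm (distance of any of cartridge0, cartridge1, cartridge2, spare0, spare1, valve_body, driver from where it was at the start of the episode above 0.03 m).
It also fails if it takes over 58 s, if anything falls off the work surface, if the arm or the gripper's body presses on something with over 40 N, if the wrist force passes 120 N, or if a joint passes its speed limit or range.

## Working session

There is one attempt and no reset: what is moved stays moved. The work goes in short steps, Python scripts to look and compute and a tool call to move; the robot and the scene stay as the last step left them, time stands still between calls to the robot, and variables do not carry over. Pictures are saved under pics/ and viewed, at most 10 in all, crops included, and the job is handed in when it is done.

Besides the shell and the picture viewer there is one more tool, called after "Request:" as name(argument=value, ...), one argument or row to a line, values as JSON. jog_arm: Moves the arm, as the interface text tells. Its arguments: {"type":"object","properties":{"targets":{"type":"array"},"fingers":{"type":"number"},"squeeze":{"type":"number"}},"required":["targets"]}

```bash
ls; mkdir -p pics; python3 - <<'E'
from cell import r
import cv2,numpy as np
for n in ("side","top"):
    f=r.grab_frame(n); np.savez(f"{n}0.npz",**f); cv2.imwrite(f"pics/{n}0.png",f["pixels"])
    R=cv2.Rodrigues(np.array(f["rvec"],float))[0]; print(n,(-R.T@np.array(f["tvec"]).reshape(3)).round(3),R.round(2).tolist(),f["intrinsics"][0][0])
print(r.sense())
E
```

```text
pics
side [ 0.532 -0.659  0.77 ] [[1.0, -0.05, -0.01], [-0.04, -0.66, -0.75], [0.03, 0.75, -0.66]] 456.6478169090849
top [0.459 0.087 1.28 ] [[0.02, -1.0, 0.01], [-1.0, -0.02, -0.08], [0.08, -0.01, -1.0]] 533.0145939401742
{'time_s': 0.1, 'qpos': array([-69.41347205,  35.28400089,  -0.72498298,  81.63192423,
         0.46273009,  63.22013513,  -2.31557171]), 'joint_vel': array([ 0.0786118 , -0.08604514,  0.06503719, -0.25829306,  0.04813358,
        0.0552084 , -0.15456815]), 'joint_torque': array([ 1.01684393e-03, -4.60042906e+01,  2.10057339e-01, -1.66243476e+01,
       -6.11992786e-02,  1.70172402e-02,  9.36172364e-05]), 'position': array([0.24436533, 0.60175168, 0.30169463]), 'orientation': array([-1.79866739e+02, -7.67584222e-04,  1.57899172e+02]), 'contact_force': array([ 0.41315496,  0.28098699, -0.00445314]), 'ft_torque': array([-0.01384209, -0.0714532 , -0.02035181]), 'grip_force': 0.0, 'finger_gap': 1.0066131448802025}
```

View pics/top0.png

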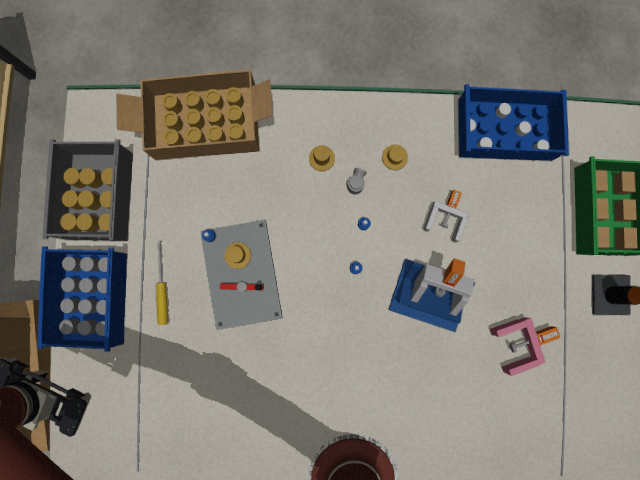

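View pics/side0.png

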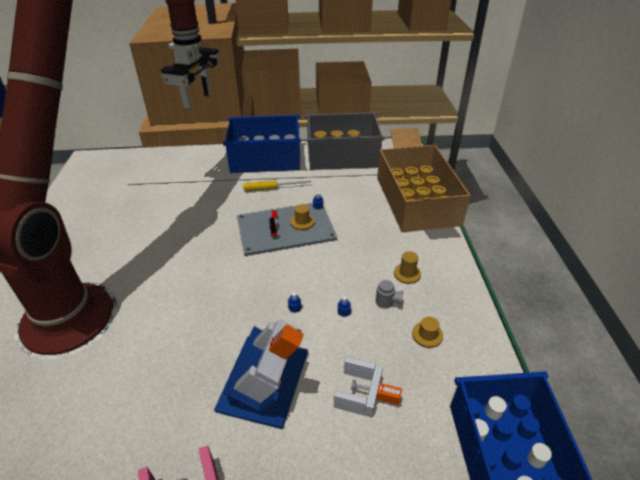

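Top view: the nest is on the left (about 242,275), with the sleeve at (237,254), pivot at (241,287), pin at (259,286) and cartridge0 at (208,235). The rest with the gauge is on the right (about 433,293), with the orange handle at (455,272). The flat-lying smaller orange gauge (446,215) and the pink one are decoys. Next I'll measure from the depth data.

```bash
cat > h.py <<'E'
import cv2,numpy as np
from scipy.spatial.transform import Rotation as Ro
def cloud(f):
    K=np.array(f["intrinsics"],float);d=np.array(f["distortion"],float)
    R=cv2.Rodrigues(np.array(f["rvec"],float))[0];t=np.array(f["tvec"],float).reshape(3)
    v,u=np.mgrid[0:480,0:640]
    n=cv2.undistortPoints(np.stack([u,v],-1).reshape(-1,1,2).astype(float),K,d).reshape(480,640,2)
    z=np.array(f["range_z"],float)
    return (np.dstack([n*z[...,None],z])-t)@R, z>0   # world = R^T (c - t)
def proj(f,P):
    return cv2.projectPoints(np.array(P,float).reshape(-1,3),np.array(f["rvec"],float),np.array(f["tvec"],float),np.array(f["intrinsics"],float),np.array(f["distortion"],float))[0].reshape(-1,2)
E
python3 - <<'E'
from h import *
for n in("top","side"):
    f=np.load(n+"0.npz");P,ok=cloud(f);hsv=cv2.cvtColor(f["pixels"],cv2.COLOR_BGR2HSV).astype(int);H,S,V=[hsv[...,i] for i in range(3)]
    X,Y,Z=P[...,0],P[...,1],P[...,2]
    print(n)
    tb=ok&(S<60)&(abs(Z)<.02)&(X>.4)&(X<.7)&(Y>-.1)&(Y<.1); print("table z",np.median(Z[tb]),Z[tb].std())
    near=ok&(X>.38)&(X<.78)&(Y>.2)&(Y<.5)
    m=near&(Z>.006)&(Z<.018); c=P[m][:,:2]
    # largest comp
    k,l,s,_=cv2.connectedComponentsWithStats(m.astype(np.uint8)); i=1+s[1:,4].argmax(); q=P[l==i]
    print("nest",cv2.minAreaRect((q[:,:2]*1000).astype(np.float32)),np.median(q[:,2]),q[:,2].std())
    br=near&(H>12)&(H<32)&(S>90)&(Z>.05)&(Z<.07)&(Y<.45)
    print("sleeve top",br.sum(),P[br].mean(0),(P[br].max(0)+P[br].min(0))/2)
    pin=near&(Z>.062)&(Z<.09)&~br&(X<.6); print("pin",pin.sum(),np.median(P[pin],0))
    red=near&((H<8)|(H>172))&(S>120)&(Z>.02)&(Z<.04); print("red",red.sum(),cv2.minAreaRect((P[red][:,:2]*1000).astype(np.float32)))
    og=ok&(H>3)&(H<18)&(S>140)&(X>.4)&(X<.65)&(Y<-.02)&(Y>-.17)&(Z>.06); q=P[og];print("orange",og.sum(),q.min(0),q.max(0))
    bl=ok&(H>100)&(H<125)&(S>100)&(X>.3)&(X<.65)&(Y<0.05)&(Y>-.2)&(Z>-.005)&(Z<.03);print("blue z",np.percentile(P[bl][:,2],[5,50,95]),cv2.minAreaRect((P[bl][:,:2]*1000).astype(np.float32)))
f=np.load("top0.npz")["pixels"]
a=cv2.resize(f[218:333,198:288],None,fx=4.4,fy=4.4,interpolation=2);b=cv2.resize(f[242:342,385:485],(440,440),interpolation=2)
b=cv2.copyMakeBorder(b,0,a.shape[0]-440,0,0,0);cv2.imwrite("pics/c1.png",np.hstack([a,b])[:, :800])
s=np.load("side0.npz")["pixels"][310:430,210:320];cv2.imwrite("pics/c2.png",cv2.resize(s,None,fx=5,fy=5,interpolation=2))
E
```

```text
top
table z -8.395628787099873e-05 0.002626728151693723
nest ((489.152587890625, 276.5978088378906), (239.39947509765625, 161.1133575439453), 11.090843200683594) 0.011693673415652384 0.0024053786375456097
sleeve top 310 [0.60252195 0.3183876  0.05958291] [0.646729   0.35795315 0.06019354]
pin 34 [0.45720269 0.22888574 0.07339396]
red 153 ((457.82525634765625, 271.5968017578125), (102.8966064453125, 13.707039833068848), 89.56005096435547)Traceback (most recent call last):
  File "<stdin>", line 16, in <module>
    return umr_minimum(a, axis, None, out, keepdims, initial, where)
ValueError: zero-size array to reduction operation minimum which has no identity
```

```bash
python3 - <<'E'
from h import *
for n in("top","side"):
    f=np.load(n+"0.npz");P,ok=cloud(f);hsv=cv2.cvtColor(f["pixels"],cv2.COLOR_BGR2HSV).astype(int);H,S,V=[hsv[...,i] for i in range(3)]
    X,Y,Z=P[...,0],P[...,1],P[...,2]
    print(n)
    near=ok&(X>.36)&(X<.63)&(Y>.17)&(Y<.39)
    m=near&(Z>.006)&(Z<.018)
    k,l,s,_=cv2.connectedComponentsWithStats(m.astype(np.uint8)); i=1+s[1:,4].argmax(); q=P[l==i]
    print("nest",cv2.minAreaRect((q[:,:2]*1000).astype(np.float32)))
    br=near&(H>12)&(H<32)&(S>90)&(Z>.053)&(Z<.068)
    print("sleeve top",br.sum(),P[br].mean(0),(P[br].max(0)+P[br].min(0))/2)
    pin=near&(Z>.068)&(Z<.085); print("pin",pin.sum(),P[pin].mean(0))
    red=near&((H<8)|(H>172))&(S>120)&(Z>.02)&(Z<.04); print("red",red.sum(),cv2.minAreaRect((P[red][:,:2]*1000).astype(np.float32)))
    og=ok&(H>3)&(H<18)&(S>140)&(X>.4)&(X<.65)&(Y<-.12)&(Y>-.35)&(Z>.06); q=P[og];print("orange",og.sum(),q.min(0),q.max(0))
    bl=ok&(H>100)&(H<125)&(S>100)&(X>.3)&(X<.58)&(Y<-.05)&(Y>-.35)&(Z>-.005)&(Z<.03);print("blue z",np.percentile(P[bl][:,2],[5,50,95]),cv2.minAreaRect((P[bl][:,:2]*1000).astype(np.float32)))
f=np.load("top0.npz")["pixels"]
a=cv2.resize(f[218:333,198:288],None,fx=4,fy=4,interpolation=2);b=cv2.resize(f[242:342,385:485],(440,440),interpolation=2)
b=cv2.copyMakeBorder(b,0,a.shape[0]-440,0,0,0);cv2.imwrite("pics/c1.png",np.hstack([a,b])[:, :800])
s=np.load("side0.npz")["pixels"][310:430,210:320];cv2.imwrite("pics/c2.png",cv2.resize(s,None,fx=5,fy=5,interpolation=2))
E
```

```text
top
nest ((487.1879577636719, 276.2166748046875), (243.33900451660156, 161.1371307373047), 11.121315956115723)
sleeve top 212 [0.53251462 0.2849126  0.05965482] [0.53196064 0.28561268 0.05944578]
pin 31 [0.46026319 0.23119603 0.07380191]
red 153 ((457.82525634765625, 271.5968017578125), (102.8966064453125, 13.707039833068848), 89.56005096435547)
orange 324 [ 0.46666588 -0.21651523  0.13132067] [ 0.52364214 -0.17842298  0.18394499]
blue z [0.00751253 0.01182628 0.01621759] ((445.0870361328125, -175.7181396484375), (167.755126953125, 127.35760498046875), 72.47003173828125)
side
nest ((487.76837158203125, 275.0834045410156), (237.5080108642578, 166.896728515625), 11.192893028259277)
sleeve top 120 [0.53153405 0.27932807 0.05844756] [0.50492208 0.26286882 0.05770817]
pin 20 [0.4562056  0.22556876 0.07218945]
red 66 ((459.2793273925781, 269.81195068359375), (105.57139587402344, 11.772333145141602), 89.74998474121094)
orange 657 [ 0.4685749  -0.2209532   0.12214618] [ 0.5248423  -0.18761123  0.18206856]
blue z [0.00840029 0.0112384  0.01403691] ((445.990478515625, -180.22528076171875), (168.04249572753906, 129.33221435546875), 72.9652328491211)
```

View pics/c1.png

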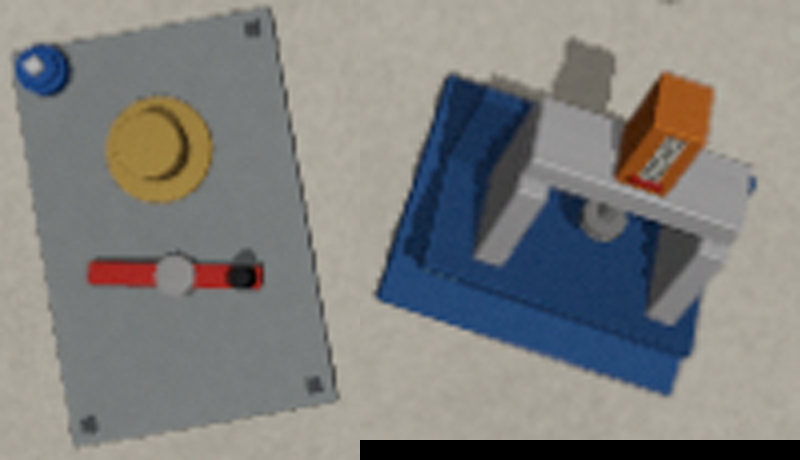

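View pics/c2.png

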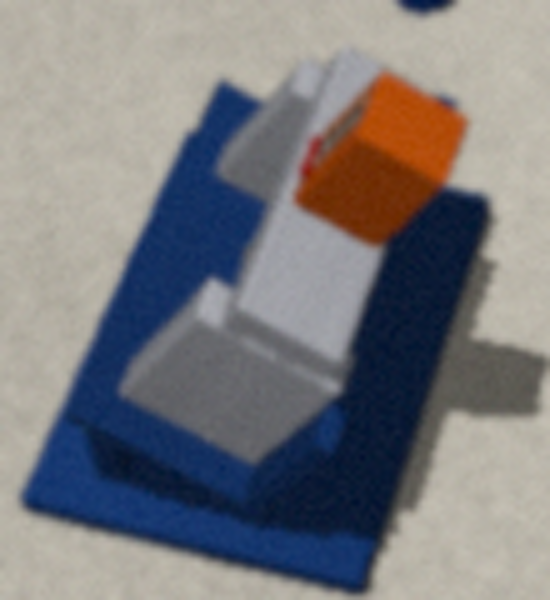

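The crops show the gauge seated in the rest, crossbar tilted away, with its handle top near (690,95) in c1. The turnbutton lies nearly along world y and the pin is on the right at (243,275). Next: fit the gauge pose with a box model and work out the move to the pin.

```bash
cat >> h.py <<'E'
NEST=np.array([.488,.2765]);NY=np.radians(11.1)
def nest(x,y,z): c,s=np.cos(NY),np.sin(NY); return np.array([NEST[0]+c*x-s*y,NEST[1]+s*x+c*y,z])
def down(ydeg):   # tool z down, tool y at this world heading
    a=np.radians(ydeg);y=np.array([np.cos(a),np.sin(a),0]);z=np.array([0,0,-1.]);return np.c_[np.cross(y,z),y,z]
def rel(R0,p0,R,p):
    return (R0.T@(p-p0)/.4).round(4).tolist(),(Ro.from_matrix(R0.T@R).as_rotvec()/(2*np.pi)).round(4).tolist()
def cur(r):
    s=r.sense();return Ro.from_euler('xyz',s['orientation'],degrees=True).as_matrix(),np.array(s['position'])
E
python3 - <<'E'
from h import *
from cell import r
from scipy.optimize import least_squares
pts=[]
for n in("top","side"):
    f=np.load(n+"0.npz");P,ok=cloud(f);hsv=cv2.cvtColor(f["pixels"],cv2.COLOR_BGR2HSV).astype(int);H,S,V=[hsv[...,i] for i in range(3)]
    X,Y,Z=P[...,0],P[...,1],P[...,2]
    m=ok&(X>.36)&(X<.57)&(Y<-.08)&(Y>-.30)&(Z>.075)&(((H>3)&(H<18)&(S>140))|(S<60))
    pts.append(P[m])
boxes=[((0,0,.1205),(.017,.014,.0275)),((0,0,.084),(.02,.056,.009)),((0,.048,.0375),(.028,.008,.0375)),((0,-.048,.0375),(.028,.008,.0375))]
def sd(q):
    o=[]
    for c,h in boxes:
        d=abs(q-c)-np.array(h);o.append(np.linalg.norm(np.maximum(d,0),axis=1)+np.minimum(d.max(1),0))
    return np.min(o,0)
def pose(v): return Ro.from_euler('ZY',[v[3],v[4]]).as_matrix(),v[:3]
def fit(Q):
    return least_squares(lambda v:sd((Q-pose(v)[1])@pose(v)[0]),[.44,-.178,.045,-.3,.52],loss='soft_l1',f_scale=.002)
for Q in pts+[np.vstack(pts)]:
    s=fit(Q);R,t=pose(s.x);print(len(Q),s.x[:3].round(4),np.degrees(s.x[3:]).round(2),"grip",(t+R@[0,0,.125]).round(4),"rms",np.sqrt(np.mean(s.fun**2)))
R0,p0=cur(r);piv=nest(-30,0,0)if 0 else nest(-.03,0,0);print("pivot",piv)
pin=lambda a:piv+.042*np.array([np.cos(a),np.sin(a),0])
p=pin(np.radians(-90.4));print("pin",p)
for z in(.2,.124): p[2]=z;print(rel(R0,p0,down(-.4),p))
E
```

```text
1547 [ 0.4386 -0.1817  0.0448] [-17.46  29.88] grip [ 0.498  -0.2003  0.1532] rms 0.007274610400529661
2243 [ 0.4398 -0.181   0.0445] [-17.48  30.11] grip [ 0.4996 -0.1998  0.1526] rms 0.0017559101765566405
3790 [ 0.4393 -0.181   0.0447] [-17.44  29.87] grip [ 0.4987 -0.1996  0.1531] rms 0.004871814856870427
pivot [0.45856122 0.27072434 0.        ]
pin [0.45826801 0.22872536 0.        ]
([-0.8463, -0.6623, 0.2558], [-0.0003, 0.0002, 0.1897])
([-0.8463, -0.6618, 0.4458], [-0.0003, 0.0002, 0.1897])
```

Request:
jog_arm(
  targets=[
    {"delta_pos": [-0.2,-0.16,0.05],"twist": [0,0,0.02]},
    {"delta_pos": [-0.846,-0.662,0.256],"twist": [0,0,0.19]},
    {"delta_pos": [-0.846,-0.662,0.256],"twist": [0,0,0.19]},
    {"delta_pos": [-0.846,-0.662,0.256],"twist": [0,0,0.19]},
    {"delta_pos": [-0.846,-0.662,0.256],"twist": [0,0,0.19]},
    {"delta_pos": [-0.846,-0.662,0.256],"twist": [0,0,0.19]},
    {"delta_pos": [-0.846,-0.662,0.256],"twist": [0,0,0.19]},
    {"delta_pos": [-0.846,-0.662,0.256],"twist": [0,0,0.19]},
    {"delta_pos": [-0.846,-0.662,0.256],"twist": [0,0,0.19]},
    {"delta_pos": [-0.846,-0.662,0.256],"twist": [0,0,0.19]},
    {"delta_pos": [-0.846,-0.662,0.256],"twist": [0,0,0.19]},
    {"delta_pos": [-0.846,-0.662,0.256],"twist": [0,0,0.19]},
  ],
  fingers=0.4,
  squeeze=10,
)

```text
time_s: 1.3
position: [0.4578, 0.231, 0.2003]
orientation: [-180.0, -0.1, 89.6]
contact_force: [-1.0, 0.1, -0.6]
finger_gap: 0.401
grip_force: 0.0
```

```bash
python3 - <<'E'
from h import *
from cell import r
R0,p0=cur(r);piv=nest(-.03,0,0)
print(p0,r.sense()['finger_gap'],r.sense()['qpos'].round(0))
p=np.array([.459,.2297,.124]);print(rel(R0,p0,down(-.4),p))
# arc from the pin-descended pose
p0=p;R0=down(-.4)
for i,a in enumerate(np.linspace(-90.4,-168.9-2,13)):
    q=piv+.042*np.array([np.cos(np.radians(a)),np.sin(np.radians(a)),0]);q[2]=.124;print(*rel(R0,p0,down(a+90),q))
E
```

```text
[0.45776152 0.23099713 0.20026399] 0.4011236133793647 [-40.  32.  16. 111. -13.  39. -16.]
([-0.0034, 0.0033, 0.1907], [-0.0001, -0.0002, 0.0001])
[-0.0024, -0.0018, 0.0] [0.0, 0.0, 0.0]
[-0.0017, -0.0141, 0.0] [0.0, 0.0, 0.0186]
[0.0004, -0.0262, 0.0] [0.0, 0.0, 0.0373]
[0.004, -0.0379, 0.0] [0.0, 0.0, 0.0559]
[0.0089, -0.0492, 0.0] [0.0, 0.0, 0.0745]
[0.015, -0.0598, 0.0] [0.0, 0.0, 0.0932]
[0.0224, -0.0697, 0.0] [0.0, 0.0, 0.1118]
[0.0309, -0.0786, 0.0] [0.0, 0.0, 0.1304]
[0.0403, -0.0864, 0.0] [0.0, 0.0, 0.1491]
[0.0506, -0.0931, 0.0] [0.0, 0.0, 0.1677]
[0.0617, -0.0985, 0.0] [0.0, 0.0, 0.1863]
[0.0732, -0.1026, 0.0] [0.0, 0.0, 0.205]
[0.0852, -0.1054, 0.0] [0.0, 0.0, 0.2236]
```

Request:
jog_arm(
  targets=[
    {"delta_pos": [-0.003,0.003,0.06],"twist": [0,0,0]},
    {"delta_pos": [-0.003,0.003,0.12],"twist": [0,0,0]},
    {"delta_pos": [-0.003,0.003,0.191],"twist": [0,0,0]},
    {"delta_pos": [-0.003,0.003,0.191],"twist": [0,0,0]},
    {"delta_pos": [-0.003,0.003,0.191],"twist": [0,0,0]},
  ],
)

```text
time_s: 1.8
position: [0.4591, 0.2297, 0.1242]
orientation: [-180.0, -0.0, 89.6]
contact_force: [-0.1, 0.2, 0.1]
finger_gap: 0.397
grip_force: 0.0
```

Request:
jog_arm(
  targets=[
    {"delta_pos": [0,0,0],"twist": [0,0,0]},
    {"delta_pos": [0,0,0],"twist": [0,0,0]},
    {"delta_pos": [0,0,0],"twist": [0,0,0]},
    {"delta_pos": [0,0,0],"twist": [0,0,0]},
  ],
  fingers=0.2,
)

```text
time_s: 2.2
position: [0.4594, 0.2285, 0.1245]
orientation: [-180.0, -0.0, 89.5]
contact_force: [-0.9, -0.0, 0.6]
finger_gap: 0.205
grip_force: 0.5
```

Request:
jog_arm(
  targets=[
    {"delta_pos": [-0.0017,-0.0141,0],"twist": [0,0,0.0186]},
    {"delta_pos": [0.0004,-0.0262,0],"twist": [0,0,0.0373]},
    {"delta_pos": [0.004,-0.0379,0],"twist": [0,0,0.0559]},
    {"delta_pos": [0.0089,-0.0492,0],"twist": [0,0,0.0745]},
    {"delta_pos": [0.015,-0.0598,0],"twist": [0,0,0.0932]},
    {"delta_pos": [0.0224,-0.0697,0],"twist": [0,0,0.1118]},
    {"delta_pos": [0.0309,-0.0786,0],"twist": [0,0,0.1304]},
    {"delta_pos": [0.0403,-0.0864,0],"twist": [0,0,0.1491]},
    {"delta_pos": [0.0506,-0.0931,0],"twist": [0,0,0.1677]},
    {"delta_pos": [0.0617,-0.0985,0],"twist": [0,0,0.1863]},
    {"delta_pos": [0.0732,-0.1026,0],"twist": [0,0,0.205]},
    {"delta_pos": [0.0852,-0.1054,0],"twist": [0,0,0.2236]},
  ],
)

```text
time_s: 3.4
position: [0.4172, 0.2617, 0.124]
orientation: [179.9, 0.1, 8.7]
contact_force: [-1.1, -2.9, 1.0]
finger_gap: 0.202
grip_force: 1.0
```

```bash
python3 - <<'E'
from h import *
from cell import r
R0,p0=cur(r);print(p0,r.sense()['contact_force'],r.sense()['time_s'],r.sense()['finger_gap'])
piv=nest(-.03,0,0);d=p0-piv;print("radius",np.hypot(*d[:2]),"ang",np.degrees(np.arctan2(d[1],d[0])))
f=r.grab_frame("top");P,ok=cloud(f);H,S,V=cv2.split(cv2.cvtColor(f["pixels"],cv2.COLOR_BGR2HSV));X,Y,Z=P[...,0],P[...,1],P[...,2]
red=ok&((H<8)|(H>172))&(S>120)&(Z>.02)&(Z<.04)&(X>.36)&(X<.6)&(Y>.17)&(Y<.39)
print(red.sum(),cv2.minAreaRect((P[red][:,:2]*1000).astype(np.float32)))
E
```

```text
[0.41723299 0.26173033 0.12400459] [-1.08951197 -2.88544919  1.02374531] 3.4 0.20196982987846382
radius 0.04229555937828551 ang -167.72250601202944
98 ((487.4954833984375, 279.60302734375), (39.82063293457031, 13.409747123718262), 17.80156707763672)
```

Request:
jog_arm(
  targets=[
    {"delta_pos": [0.001,-0.006,0],"twist": [0,0,0]},
    {"delta_pos": [0.001,-0.01,0],"twist": [0,0,0]},
    {"delta_pos": [0.001,-0.013,0],"twist": [0,0,0]},
    {"delta_pos": [0.001,-0.013,0],"twist": [0,0,0]},
    {"delta_pos": [0.001,-0.013,0],"twist": [0,0,0]},
  ],
)

```text
time_s: 3.95
position: [0.4175, 0.2658, 0.1239]
orientation: [179.8, 0.0, 9.0]
contact_force: [-0.8, -5.3, 0.5]
finger_gap: 0.198
grip_force: 2.5
```

```bash
python3 - <<'E'
from h import *
from cell import r
R0,p0=cur(r);print(p0,r.sense()['contact_force'])
f=r.grab_frame("top");P,ok=cloud(f);H,S,V=cv2.split(cv2.cvtColor(f["pixels"],cv2.COLOR_BGR2HSV));X,Y,Z=P[...,0],P[...,1],P[...,2]
red=ok&((H<8)|(H>172))&(S>120)&(Z>.02)&(Z<.04)&(X>.36)&(X<.6)&(Y>.17)&(Y<.39)
print(red.sum(),cv2.minAreaRect((P[red][:,:2]*1000).astype(np.float32)))
E
```

```text
[0.41749795 0.26584954 0.12390164] [-0.79940437 -5.25432291  0.49249459]
97 ((488.0901794433594, 277.0491027832031), (38.44917678833008, 13.337540626525879), 11.638534545898438)
```

Request:
jog_arm(
  targets=[
    {"delta_pos": [0,0.01,0],"twist": [0,0,0]},
    {"delta_pos": [0,0.01,0],"twist": [0,0,0]},
    {"delta_pos": [0,0.01,0],"twist": [0,0,0]},
    {"delta_pos": [0,0.01,-0.1],"twist": [0,0,0]},
    {"delta_pos": [0,0.01,-0.2],"twist": [0,0,0]},
    {"delta_pos": [0,0.01,-0.3],"twist": [0,0,0]},
    {"delta_pos": [0,0.01,-0.4],"twist": [0,0,0]},
    {"delta_pos": [0,0.01,-0.4],"twist": [0,0,0]},
  ],
  fingers=0.4,
)

```text
time_s: 4.8
position: [0.4208, 0.265, 0.2889]
orientation: [-179.7, -0.6, 9.1]
contact_force: [0.0, -0.7, -0.7]
finger_gap: 0.401
grip_force: 0.0
```

```bash
cat >> h.py <<'E'
GR=Ro.from_euler('ZY',np.radians([-17.45,29.95])).as_matrix();GG=np.array([.4990,-.1998,.1530])
TG=GR@np.diag([1,-1,-1.])   # tool at grasp: y=-gauge y, z=-gauge z
E
python3 - <<'E'
from h import *
from cell import r
R0,p0=cur(r);print(p0,r.sense()['qpos'].round(0))
pre=GG+GR@[0,0,.165];print(pre,np.degrees(np.arctan2(TG[1,1],TG[0,1])))
print(rel(R0,p0,TG,pre))
print("grasp from pre",rel(TG,pre,TG,GG+GR@[0,0,.065]))
E
```

```text
[0.42077965 0.26504322 0.28894943] [-68.  29.  50. 109. -28.  54. -86.]
[ 0.57758428 -0.22450215  0.29596613] -107.44999999999999
([0.1944, 1.2702, -0.022], [0.0181, -0.0832, 0.0723])
grasp from pre ([-0.0, 0.0, 0.25], [0.0, 0.0, 0.0])
```

Request:
jog_arm(
  targets=[
    {"delta_pos": [0.02,0.08,-0.01],"twist": [0.002,-0.005,0.004]},
    {"delta_pos": [0.1,0.65,-0.03],"twist": [0.009,-0.04,0.036]},
    {"delta_pos": [0.1,0.65,-0.03],"twist": [0.009,-0.04,0.036]},
    {"delta_pos": [0.1,0.65,-0.03],"twist": [0.009,-0.04,0.036]},
    {"delta_pos": [0.1,0.65,-0.03],"twist": [0.009,-0.04,0.036]},
    {"delta_pos": [0.1,0.65,-0.03],"twist": [0.009,-0.04,0.036]},
    {"delta_pos": [0.1,0.65,-0.03],"twist": [0.009,-0.04,0.036]},
  ],
  fingers=0.7,
)

```text
time_s: 5.5
position: [0.4988, 0.0082, 0.2961]
orientation: [-178.6, 14.5, -4.4]
contact_force: [-0.4, -0.1, -0.8]
finger_gap: 0.698
grip_force: 0.0
```

```bash
python3 - <<'E'
from h import *
from cell import r
R0,p0=cur(r);print(p0,r.sense()['qpos'].round(0))
print(rel(R0,p0,TG,GG+GR@[0,0,.165]))
E
```

```text
[0.49878002 0.00821853 0.29606435] [-32.  35.  50.  99. -26.  74. -68.]
([0.233, 0.5635, -0.0742], [0.0099, -0.0422, 0.0343])
```

Request:
jog_arm(
  targets=[
    {"delta_pos": [0.04,0.1,-0.01],"twist": [0.002,-0.006,0.005]},
    {"delta_pos": [0.233,0.563,-0.074],"twist": [0.0099,-0.0422,0.0343]},
    {"delta_pos": [0.233,0.563,-0.074],"twist": [0.0099,-0.0422,0.0343]},
    {"delta_pos": [0.233,0.563,-0.074],"twist": [0.0099,-0.0422,0.0343]},
    {"delta_pos": [0.233,0.563,-0.074],"twist": [0.0099,-0.0422,0.0343]},
    {"delta_pos": [0.233,0.563,-0.074],"twist": [0.0099,-0.0422,0.0343]},
    {"delta_pos": [0.233,0.563,-0.074],"twist": [0.0099,-0.0422,0.0343]},
    {"delta_pos": [0.233,0.563,-0.074],"twist": [0.0099,-0.0422,0.0343]},
  ],
)

```text
time_s: 6.3
position: [0.5796, -0.2159, 0.2942]
orientation: [-179.6, 30.1, -16.6]
contact_force: [-0.2, -0.7, 0.4]
finger_gap: 0.702
grip_force: 0.0
```

```bash
python3 - <<'E'
from h import *
from cell import r
R0,p0=cur(r);print(p0,r.sense()['qpos'].round(0))
print(rel(R0,p0,TG,GG+GR@[0,0,.165]),rel(R0,p0,TG,GG+GR@[0,0,.065]))
E
```

```text
[ 0.57957191 -0.21592585  0.29419619] [ -2.  52.  48.  68. -25. 102. -64.]
([-0.001, 0.0219, -0.0047], [0.0001, 0.0006, 0.002]) ([-0.0002, 0.0218, 0.2453], [0.0001, 0.0006, 0.002])
```

Request:
jog_arm(
  targets=[
    {"delta_pos": [0,0.022,0.02],"twist": [0,0.0006,0.002]},
    {"delta_pos": [0,0.022,0.08],"twist": [0,0.0006,0.002]},
    {"delta_pos": [0,0.022,0.13],"twist": [0,0.0006,0.002]},
    {"delta_pos": [0,0.022,0.18],"twist": [0,0.0006,0.002]},
    {"delta_pos": [0,0.022,0.22],"twist": [0,0.0006,0.002]},
    {"delta_pos": [0,0.022,0.245],"twist": [0,0.0006,0.002]},
    {"delta_pos": [0,0.022,0.245],"twist": [0,0.0006,0.002]},
    {"delta_pos": [0,0.022,0.245],"twist": [0,0.0006,0.002]},
  ],
)

```text
time_s: 7.1
position: [0.5298, -0.2119, 0.2106]
orientation: [179.8, 29.8, -17.7]
contact_force: [-0.8, 0.5, 0.2]
finger_gap: 0.7
grip_force: 0.0
```

```bash
python3 - <<'E'
from h import *
from cell import r
R0,p0=cur(r);print(p0,r.sense()['qpos'].round(0),r.sense()['contact_force'])
print(rel(R0,p0,TG,GG+GR@[0,0,.065]))
f=r.grab_frame("side");cv2.imwrite("pics/g1.png",cv2.resize(f["pixels"][230:430,180:430],None,fx=3,fy=3,interpolation=2))
E
```

```text
[ 0.52979383 -0.21185536  0.21055066] [ -4.  54.  48.  83. -26.  87. -60.] [-0.78533931  0.45011192  0.1884545 ]
([0.0003, -0.0057, 0.0033], [0.0004, -0.0003, -0.0005])
```

View pics/g1.png

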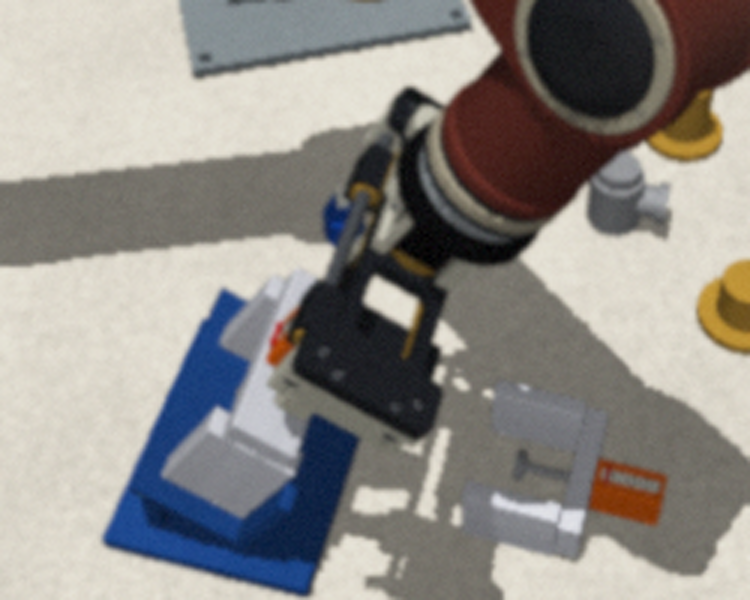

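The fingers straddle the orange handle (at about 285,340 in the crop). The alignment looks right and nothing else is touched. Apply a small correction, then grip.

Request:
jog_arm(
  targets=[
    {"delta_pos": [0,-0.006,0.003],"twist": [0,0,0]},
    {"delta_pos": [0,-0.006,0.003],"twist": [0,0,0]},
    {"delta_pos": [0,-0.006,0.003],"twist": [0,0,0]},
  ],
)

```text
time_s: 7.45
position: [0.5298, -0.2098, 0.2092]
orientation: [179.8, 29.8, -17.7]
contact_force: [-0.4, 0.7, 0.1]
finger_gap: 0.701
grip_force: 0.0
```

Request:
jog_arm(
  targets=[
    {"delta_pos": [0,0,0],"twist": [0,0,0]},
    {"delta_pos": [0,0,0],"twist": [0,0,0]},
    {"delta_pos": [0,0,0],"twist": [0,0,0]},
    {"delta_pos": [0,0,0],"twist": [0,0,0]},
    {"delta_pos": [0,0,0],"twist": [0,0,0]},
    {"delta_pos": [0,0,0],"twist": [0,0,0]},
    {"delta_pos": [0,0,0],"twist": [0,0,0]},
    {"delta_pos": [0,0,0],"twist": [0,0,0]},
  ],
  fingers=0,
  squeeze=40,
)

```text
time_s: 8.25
position: [0.5296, -0.2099, 0.209]
orientation: [179.8, 29.9, -17.7]
contact_force: [0.3, -0.7, 0.3]
finger_gap: 0.295
grip_force: 40.0
```

```bash
python3 - <<'E'
from h import *
from cell import r
R0,p0=cur(r);s=r.sense();print(p0,s['contact_force'],s['grip_force'],s['finger_gap'])
print(rel(R0,p0,TG,GG+GR@[0,0,.065]))
print("axis",(R0.T@(GR@[0,0,.11])/.4).round(4))
E
```

```text
[ 0.52957014 -0.20987422  0.2090343 ] [ 0.33066632 -0.66026294  0.33688593] 39.99540388584137 0.2948003077822733
([0.0002, -0.0011, -0.001], [0.0003, -0.0002, -0.0006])
axis [ 0.0003  0.0005 -0.275 ]
```

Request:
jog_arm(
  targets=[
    {"delta_pos": [0,0,-0.02],"twist": [0,0,0]},
    {"delta_pos": [0,0,-0.05],"twist": [0,0,0]},
    {"delta_pos": [0,0,-0.09],"twist": [0,0,0]},
    {"delta_pos": [0,0,-0.13],"twist": [0,0,0]},
    {"delta_pos": [0,0,-0.17],"twist": [0,0,0]},
    {"delta_pos": [0,0,-0.21],"twist": [0,0,0]},
    {"delta_pos": [0,0,-0.25],"twist": [0,0,0]},
    {"delta_pos": [0,0,-0.28],"twist": [0,0,0]},
    {"delta_pos": [0,0,-0.3],"twist": [0,0,0]},
    {"delta_pos": [0,0,-0.3],"twist": [0,0,0]},
  ],
)

```text
time_s: 9.25
position: [0.5874, -0.228, 0.314]
orientation: [179.7, 29.7, -17.7]
contact_force: [-0.2, -0.1, -4.8]
finger_gap: 0.297
grip_force: 40.0
```

```bash
python3 - <<'E'
from h import *
from cell import r
R0,p0=cur(r);s=r.sense();print(p0,s['contact_force'],s['qpos'].round(0),s['finger_gap'])
a=-78.9
q=nest(.045,0,.33);print(q)
mid=np.array([.56,-.0,.33]);print("mid upright",rel(R0,p0,down(-95),mid))
E
```

```text
[ 0.58738489 -0.22797187  0.31396826] [-0.15749085 -0.11895872 -4.82264256] [ -1.  53.  48.  64. -24. 105. -64.] 0.29687992404287655
[0.53215817 0.28516349 0.33      ]
mid upright ([-0.227, -0.5225, 0.0809], [-0.0084, 0.0823, -0.0343])
```

Request:
jog_arm(
  targets=[
    {"delta_pos": [-0.01,-0.03,-0.01],"twist": [-0.0005,0.006,-0.002]},
    {"delta_pos": [-0.03,-0.09,-0.01],"twist": [-0.0015,0.018,-0.006]},
    {"delta_pos": [-0.07,-0.16,0.01],"twist": [-0.003,0.03,-0.011]},
    {"delta_pos": [-0.11,-0.24,0.03],"twist": [-0.0045,0.042,-0.017]},
    {"delta_pos": [-0.15,-0.32,0.05],"twist": [-0.006,0.056,-0.023]},
    {"delta_pos": [-0.18,-0.4,0.06],"twist": [-0.007,0.068,-0.029]},
    {"delta_pos": [-0.21,-0.47,0.075],"twist": [-0.008,0.078,-0.033]},
    {"delta_pos": [-0.227,-0.522,0.081],"twist": [-0.0084,0.0823,-0.0343]},
    {"delta_pos": [-0.227,-0.522,0.081],"twist": [-0.0084,0.0823,-0.0343]},
  ],
)

```text
time_s: 10.15
position: [0.5579, 0.0059, 0.3285]
orientation: [-179.7, 0.4, -4.6]
contact_force: [0.4, 0.2, -4.9]
finger_gap: 0.304
grip_force: 40.0
```

```bash
python3 - <<'E'
from h import *
from cell import r
R0,p0=cur(r);s=r.sense();print(p0,s['qpos'].round(0),s['finger_gap'])
q=nest(.045,0,.32)
print(rel(R0,p0,down(-78.9),q))
E
```

```text
[0.55788751 0.00585751 0.32849438] [-34.  33.  52.  96. -28.  66. -69.] 0.30373993810184274
([-0.1196, -0.6908, 0.0262], [-0.0011, 0.001, -0.0435])
```

Request:
jog_arm(
  targets=[
    {"delta_pos": [-0.01,-0.04,0],"twist": [0,0,-0.002]},
    {"delta_pos": [-0.02,-0.12,0.003],"twist": [0,0,-0.008]},
    {"delta_pos": [-0.035,-0.21,0.006],"twist": [0,0,-0.014]},
    {"delta_pos": [-0.05,-0.3,0.01],"twist": [0,0,-0.02]},
    {"delta_pos": [-0.07,-0.39,0.014],"twist": [0,0,-0.026]},
    {"delta_pos": [-0.085,-0.48,0.018],"twist": [0,0,-0.032]},
    {"delta_pos": [-0.1,-0.57,0.022],"twist": [-0.001,0.001,-0.037]},
    {"delta_pos": [-0.11,-0.64,0.025],"twist": [-0.001,0.001,-0.041]},
    {"delta_pos": [-0.12,-0.69,0.026],"twist": [-0.0011,0.001,-0.0435]},
    {"delta_pos": [-0.12,-0.69,0.026],"twist": [-0.0011,0.001,-0.0435]},
    {"delta_pos": [-0.12,-0.69,0.026],"twist": [-0.0011,0.001,-0.0435]},
  ],
)

```text
time_s: 11.25
position: [0.5358, 0.2778, 0.3192]
orientation: [179.5, -0.1, 10.5]
contact_force: [0.0, -0.2, -4.9]
finger_gap: 0.298
grip_force: 40.0
```

```bash
python3 - <<'E'
from h import *
from cell import r
from scipy.optimize import least_squares
R0,p0=cur(r);s=r.sense();print(p0,s['orientation'],s['finger_gap'])
boxes=[((0,0,.084),(.02,.056,.009)),((0,.048,.0375),(.028,.008,.0375)),((0,-.048,.0375),(.028,.008,.0375))]
def sd(q): return np.min([np.linalg.norm(np.maximum(d,0),axis=1)+np.minimum(d.max(1),0) for d in (abs(q-c)-np.array(h) for c,h in boxes)],0)
for n in("side","top"):
    f=r.grab_frame(n);P,ok=cloud(f);S=cv2.split(cv2.cvtColor(f["pixels"],cv2.COLOR_BGR2HSV))[1]
    ex=R0@np.diag([1,-1,-1.]);org=p0-ex@[0,0,.19]
    L=(P-org)@ex
    m=ok&(S<60)&(abs(L[...,0])<.035)&(abs(L[...,1])<.065)&(L[...,2]>-.01)&(L[...,2]<.091);Q=P[m]
    g=least_squares(lambda v:sd((Q-org-v[:3])@ex@Ro.from_rotvec(v[3:]).as_matrix()),np.zeros(6),loss='soft_l1',f_scale=.002)
    Rg=ex@Ro.from_rotvec(g.x[3:]).as_matrix()
    print(n,len(Q),"shift mm (world)",(g.x[:3]*1e3).round(1),"rot deg",np.degrees(g.x[3:]).round(2),"axis",Rg[:,2].round(3),np.sqrt(np.mean(g.fun**2)))
    if n=="side":
        cv2.imwrite("pics/p1.png",cv2.resize(f["pixels"][100:260,210:390],None,fx=3.5,fy=3.5,interpolation=2))
E
```

```text
[0.53579328 0.27782186 0.31919484] [ 1.79520663e+02 -9.73723473e-02  1.05471019e+01] 0.29826382312561195
side 1006 shift mm (world) [-0.4 -0.6 -1.3] rot deg [-0.03 -0.18  0.08] axis [-0.006  0.008  1.   ] 0.0014729950694414992
top 122 shift mm (world) [ 0.8 -2.2 -2.6] rot deg [-1.49  0.36 -0.  ] axis [-0.002  0.035  0.999] 0.0012285397599988055
```

View pics/p1.png

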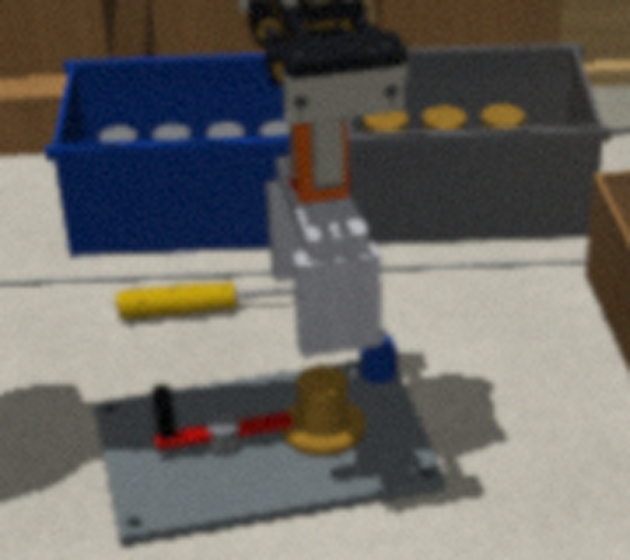

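```bash
python3 - <<'E'
from h import *
from cell import r
R0,p0=cur(r)
for z in(.319,.24):print(rel(R0,p0,down(-78.9),np.array([.5324,.2855,z])))
E
```

```text
([-0.0056, -0.0237, 0.0018], [0.0013, -0.0005, -0.002])
([-0.0061, -0.0252, 0.1993], [0.0013, -0.0005, -0.002])
```

Request:
jog_arm(
  targets=[
    {"delta_pos": [-0.006,-0.024,0.002],"twist": [0.0013,-0.0005,-0.002]},
    {"delta_pos": [-0.006,-0.024,0.002],"twist": [0.0013,-0.0005,-0.002]},
    {"delta_pos": [-0.006,-0.024,0.03],"twist": [0.0013,-0.0005,-0.002]},
    {"delta_pos": [-0.006,-0.0245,0.07],"twist": [0.0013,-0.0005,-0.002]},
    {"delta_pos": [-0.006,-0.025,0.11],"twist": [0.0013,-0.0005,-0.002]},
    {"delta_pos": [-0.006,-0.025,0.15],"twist": [0.0013,-0.0005,-0.002]},
    {"delta_pos": [-0.006,-0.025,0.18],"twist": [0.0013,-0.0005,-0.002]},
    {"delta_pos": [-0.006,-0.025,0.199],"twist": [0.0013,-0.0005,-0.002]},
    {"delta_pos": [-0.006,-0.025,0.199],"twist": [0.0013,-0.0005,-0.002]},
    {"delta_pos": [-0.006,-0.025,0.199],"twist": [0.0013,-0.0005,-0.002]},
  ],
)

```text
time_s: 12.35
position: [0.5322, 0.2884, 0.2402]
orientation: [-179.9, -0.1, 11.3]
contact_force: [1.2, 1.3, -3.8]
finger_gap: 0.297
grip_force: 40.0
```

```bash
python3 - <<'E'
from h import *
from cell import r
R0,p0=cur(r);print(p0,r.sense()['orientation'])
for z in(.24,.208):print(rel(R0,p0,down(-78.9),np.array([.5324,.2855,z])))
E
```

```text
[0.53223672 0.28840699 0.24021922] [-1.79866063e+02 -5.02733922e-02  1.13465178e+01]
([-0.001, 0.0072, 0.0005], [-0.0004, -0.0001, 0.0007])
([-0.0011, 0.0074, 0.0805], [-0.0004, -0.0001, 0.0007])
```

Request:
jog_arm(
  targets=[
    {"delta_pos": [-0.001,0.007,0.001],"twist": [-0.0004,0,0.0007]},
    {"delta_pos": [-0.001,0.007,0.001],"twist": [-0.0004,0,0.0007]},
    {"delta_pos": [-0.001,0.007,0.015],"twist": [-0.0004,0,0.0007]},
    {"delta_pos": [-0.001,0.007,0.03],"twist": [-0.0004,0,0.0007]},
    {"delta_pos": [-0.001,0.007,0.045],"twist": [-0.0004,0,0.0007]},
    {"delta_pos": [-0.001,0.007,0.06],"twist": [-0.0004,0,0.0007]},
    {"delta_pos": [-0.001,0.007,0.072],"twist": [-0.0004,0,0.0007]},
    {"delta_pos": [-0.001,0.007,0.08],"twist": [-0.0004,0,0.0007]},
    {"delta_pos": [-0.001,0.007,0.08],"twist": [-0.0004,0,0.0007]},
  ],
)

```text
time_s: 13.25
position: [0.5318, 0.2858, 0.2074]
orientation: [180.0, 0.1, 11.1]
contact_force: [-1.0, -0.4, -1.7]
finger_gap: 0.297
grip_force: 40.0
```

```bash
python3 - <<'E'
from h import *
from cell import r
R0,p0=cur(r);print(p0,r.sense()['orientation'],r.sense()['contact_force'])
print(rel(R0,p0,down(-78.9),np.array([.5324,.2855,.204])))
f=r.grab_frame("side");cv2.imwrite("pics/p2.png",cv2.resize(f["pixels"][110:260,220:360],None,fx=4,fy=4,interpolation=2))
E
```

```text
[0.5318056  0.28578881 0.20737489] [1.79990039e+02 5.18884463e-02 1.11098754e+01] [-0.98140309 -0.41347422 -1.74291937]
([0.0013, 0.001, 0.0084], [0.0, 0.0001, 0.0])
```

View pics/p2.png

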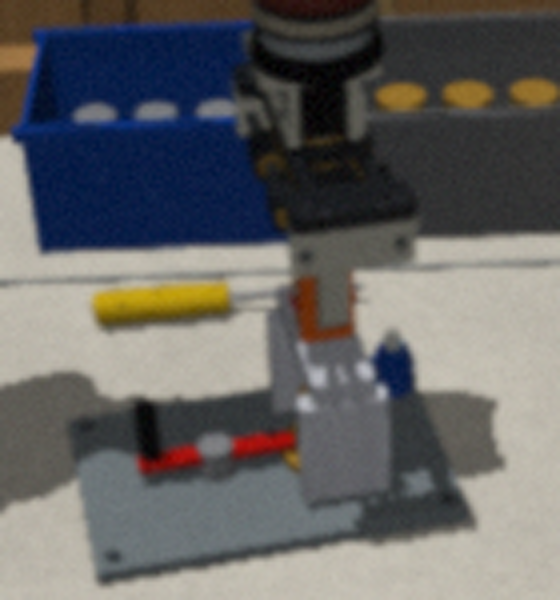

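The gauge now straddles the sleeve (near leg at about 345,450 in the crop), upright and just above the plate. The tongue is closed. Ease it down.

Request:
jog_arm(
  targets=[
    {"delta_pos": [0,0,0.002],"twist": [0,0,0]},
    {"delta_pos": [0,0,0.004],"twist": [0,0,0]},
    {"delta_pos": [0,0,0.006],"twist": [0,0,0]},
    {"delta_pos": [0,0,0.006],"twist": [0,0,0]},
  ],
)

```text
time_s: 13.7
position: [0.532, 0.2857, 0.2055]
orientation: [180.0, -0.0, 11.1]
contact_force: [-0.5, 0.3, -2.3]
finger_gap: 0.297
grip_force: 40.0
```

Request:
jog_arm(
  targets=[
    {"delta_pos": [0,0,0.0015],"twist": [0,0,0]},
    {"delta_pos": [0,0,0.003],"twist": [0,0,0]},
    {"delta_pos": [0,0,0.003],"twist": [0,0,0]},
    {"delta_pos": [0,0,0.003],"twist": [0,0,0]},
  ],
)

```text
time_s: 14.1
position: [0.532, 0.2857, 0.2043]
orientation: [180.0, -0.0, 11.1]
contact_force: [-2.7, 1.1, -3.1]
finger_gap: 0.3
grip_force: 40.0
```

Request:
jog_arm(
  targets=[
    {"delta_pos": [0,0,0.0015],"twist": [0,0,0]},
    {"delta_pos": [0,0,0.003],"twist": [0,0,0]},
    {"delta_pos": [0,0,0.003],"twist": [0,0,0]},
    {"delta_pos": [0,0,0.003],"twist": [0,0,0]},
  ],
)

```text
time_s: 14.5
position: [0.532, 0.2857, 0.2031]
orientation: [180.0, -0.0, 11.1]
contact_force: [-0.8, -0.3, -2.2]
finger_gap: 0.297
grip_force: 40.0
```

Request:
jog_arm(
  targets=[
    {"delta_pos": [0,0,0.001],"twist": [0,0,0]},
    {"delta_pos": [0,0,0.002],"twist": [0,0,0]},
    {"delta_pos": [0,0,0.002],"twist": [0,0,0]},
    {"delta_pos": [0,0,0.002],"twist": [0,0,0]},
  ],
)

```text
time_s: 14.9
position: [0.532, 0.2857, 0.2023]
orientation: [180.0, -0.0, 11.1]
contact_force: [-1.2, 0.3, -1.7]
finger_gap: 0.302
grip_force: 40.0
```

Request:
jog_arm(
  targets=[
    {"delta_pos": [0,0,0.001],"twist": [0,0,0]},
    {"delta_pos": [0,0,0.002],"twist": [0,0,0]},
    {"delta_pos": [0,0,0.002],"twist": [0,0,0]},
    {"delta_pos": [0,0,0.002],"twist": [0,0,0]},
  ],
)

```text
time_s: 15.3
position: [0.5321, 0.2857, 0.2022]
orientation: [-180.0, -0.0, 11.1]
contact_force: [-2.9, -0.2, 5.3]
finger_gap: 0.296
grip_force: 40.0
```

Request:
jog_arm(
  targets=[
    {"delta_pos": [0,0,0.001],"twist": [0,0,0]},
    {"delta_pos": [0,0,0.002],"twist": [0,0,0]},
    {"delta_pos": [0,0,0.002],"twist": [0,0,0]},
    {"delta_pos": [0,0,0.002],"twist": [0,0,0]},
  ],
)

```text
time_s: 15.7
position: [0.5321, 0.2857, 0.2021]
orientation: [-180.0, -0.0, 11.1]
contact_force: [-4.0, 0.2, 9.5]
finger_gap: 0.299
grip_force: 40.0
```

Contact with the nest, about 12 N. Ease the load off, then open slowly.

Request:
jog_arm(
  targets=[
    {"delta_pos": [0,0,-0.002],"twist": [0,0,0]},
    {"delta_pos": [0,0,-0.002],"twist": [0,0,0]},
    {"delta_pos": [0,0,-0.002],"twist": [0,0,0]},
  ],
  squeeze=8,
)

```text
time_s: 16.0
position: [0.5323, 0.2858, 0.2021]
orientation: [-180.0, -0.0, 11.1]
contact_force: [-2.9, 0.6, 7.1]
finger_gap: 0.3
grip_force: 8.0
```

Request:
jog_arm(
  targets=[
    {"delta_pos": [0,0,0],"twist": [0,0,0]},
    {"delta_pos": [0,0,0],"twist": [0,0,0]},
    {"delta_pos": [0,0,0],"twist": [0,0,0]},
    {"delta_pos": [0,0,0],"twist": [0,0,0]},
    {"delta_pos": [0,0,0],"twist": [0,0,0]},
  ],
  fingers=0.6,
)

```text
time_s: 16.5
position: [0.5321, 0.2856, 0.2013]
orientation: [180.0, -0.0, 11.1]
contact_force: [0.8, -0.0, 0.8]
finger_gap: 0.595
grip_force: 0.0
```

```bash
cat > chk.py <<'E'
from h import *
from cell import r
from scipy.optimize import least_squares
print(r.sense()['position'],r.sense()['contact_force'],r.sense()['finger_gap'])
boxes=[((0,0,.084),(.02,.056,.009)),((0,.048,.0375),(.028,.008,.0375)),((0,-.048,.0375),(.028,.008,.0375))]
def sd(q): return np.min([np.linalg.norm(np.maximum(d,0),axis=1)+np.minimum(d.max(1),0) for d in (abs(q-c)-np.array(h) for c,h in boxes)],0)
ex=down(-78.9)@np.diag([1,-1,-1.]);org=np.array([.532,.285,.012])
for n in("side","top"):
    f=r.grab_frame(n);P,ok=cloud(f);S=cv2.split(cv2.cvtColor(f["pixels"],cv2.COLOR_BGR2HSV))[1];L=(P-org)@ex
    m=ok&(S<60)&(abs(L[...,0])<.035)&(abs(L[...,1])<.065)&(L[...,2]>.01)&(L[...,2]<.091);Q=P[m]
    g=least_squares(lambda v:sd((Q-org-v[:3])@ex@Ro.from_rotvec(v[3:]).as_matrix()),np.zeros(6),loss='soft_l1',f_scale=.002)
    print(n,len(Q),"shift mm",(g.x[:3]*1e3).round(1),"axis",(ex@Ro.from_rotvec(g.x[3:]).as_matrix())[:,2].round(3))
    cv2.imwrite(f"pics/e_{n}.png",cv2.resize(f["pixels"][110:260,220:370] if n=="side" else f["pixels"][200:340,190:330],None,fx=4,fy=4,interpolation=2))
E
python3 chk.py
```

```text
[0.53210309 0.28562369 0.20127493] [ 0.84494574 -0.0272241   0.84804571] 0.5950993507873771
side 769 shift mm [-0.6 -0.  -2.3] axis [-0.001 -0.001  1.   ]
top 55 shift mm [ 0.2 -0.2 -0.7] axis [0.002 0.023 1.   ]
```

Released and standing upright. Retreat straight up.

Request:
jog_arm(
  targets=[
    {"delta_pos": [0,0,-0.03],"twist": [0,0,0]},
    {"delta_pos": [0,0,-0.08],"twist": [0,0,0]},
    {"delta_pos": [0,0,-0.15],"twist": [0,0,0]},
    {"delta_pos": [0,0,-0.22],"twist": [0,0,0]},
    {"delta_pos": [0,0,-0.3],"twist": [0,0,0]},
    {"delta_pos": [0,0,-0.35],"twist": [0,0,0]},
    {"delta_pos": [0,0,-0.35],"twist": [0,0,0]},
    {"delta_pos": [0,0,-0.35],"twist": [0,0,0]},
    {"delta_pos": [0,0,-0.35],"twist": [0,0,0]},
  ],
)

```text
time_s: 17.5
position: [0.5313, 0.2858, 0.3402]
orientation: [180.0, 0.2, 11.1]
contact_force: [0.4, -0.4, -0.3]
finger_gap: 0.6
grip_force: 0.0
```

```bash
python3 chk.py
```

```text
[0.53129357 0.28575426 0.34020567] [ 0.38977706 -0.38694359 -0.30259004] 0.6002212697685859
side 771 shift mm [-0.  -0.1 -2.4] axis [-0.012 -0.001  1.   ]
top 192 shift mm [-0.6  0.3 -2.5] axis [0.012 0.006 1.   ]
```

View pics/e_side.png

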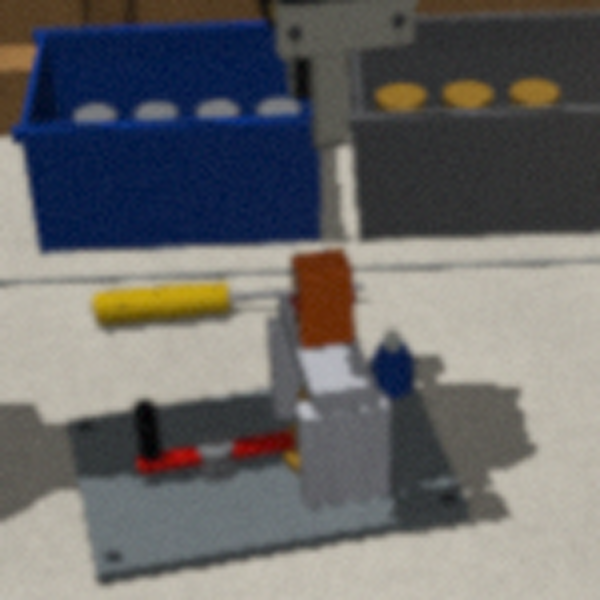

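The gauge stands upright over the sleeve (near leg at about 345,450), the tongue is closed at (265,440), and the gripper is clear above.

```bash
python3 -c "
from cell import r
print(r.hand_in())"
```

```text
the job is handed in; nothing more can be done
None
```

The turnbutton is turned across to its stop, the gauge stands upright over the sleeve with the gripper clear of it, and the job was handed in at about 17.6 s of the 58 s allowed; no verdict came back, and I didn't measure the foot reading directly.

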